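Hold the bevelled stone into the fence for carving

ROBOT

A 6-joint arm with a two-finger parallel gripper is mounted at the origin on the work surface. World frame = base frame: x ahead of the robot, y to its left, z up, the work surface at z = 0. Lengths are in m, angles in rad, forces in N, time in s.
With the tool pointing down it reaches from about 0.35 to 0.775 m from the base axis. Payload 7.3 kg.
Tool frame: the origin (TCP) lies at the very end of the fingers, on their centre line; the grasp point (between the pads) lies 19 mm behind it; z points along the fingers, y is the line along which they close (so a half turn about z gives the same grasp; the last joint's range is limited). The gripper opens to 92 mm and grips with 3 to 60 N. Pads are 19 mm wide; open, the fingers measure 130 mm over their backs; the gripper's body (75 mm by 190 mm) begins 47 mm behind the grasp point.
Start: joints at [0.96, 0.342, 1.524, -0, 1.275, -0.146], TCP at [0.235, 0.469, 0.227] pointing down, gripper open.
Joint ranges: [-2.53, 2.53], [-0.77, 2.02], [0.04, 2.7], [-1, 4.14], [0.28, 2.66], [-3.11, 3.11]. Speed limits (rad/s): [2.57, 2.57, 3.14, 3.14, 3.14, 3.14].

INTERFACE

Orientations are given as [roll, pitch, yaw] about the fixed x, y, z axes, in that order (R = Rz(yaw) Ry(pitch) Rx(roll)).
In Python, from cell import robot gives the robot as it stands.
- The arm moves only by the tool apply_moves, never from a script. Its argument "rows" is a list of rows, each an object with "xyz": the shift along the tool's x, y, z in mm, a list of three; "turn": the turn about the tool's z in rad. A call has 1 to 10 rows; each row shifts and turns the commanded pose from where the row before left it, along the tool's axes as they then stand; what a row does not reach is not made up. A row lasts 1/8 s, in which the tool goes at most 62.5 mm and 10.7 degrees, less where a joint would pass 70% of its speed; a pose out of reach is approached as far as the arm can. A call with a gripper value outside its range is refused whole. "gripper" is the opening, from 0 (shut) to 1 (fully open), set as the call begins (left out, the last holds). The fingers move at their own pace and stop on an object; "newtons" is the grip in N (left out, the last holds). Time passes only in rows, so rows that do not move let the fingers close. It gives the time, the measured TCP pose, the force and the opening at its end, in the units of the state.
- robot.observe(): the state, without advancing time (a new reading comes with each control period).
- robot.read_camera(name): name is "scene" or "side" or "wrist"; returns a dict with "frame" (384x512x3 uint8, blue, green, red), "mtx" (3x3 intrinsics, pixels), "R" (3x3) and "t" (3): a world point X has camera coordinates R X + t; the wrist camera has in their place "T_tool_cam" (4x4, takes a point from camera to tool coordinates, whose origin is the TCP and whose axes are the flange's). Camera axes: x right, y down, z forward; pixel columns grow to the right and rows downward; lengths in m; the calibration is good to about 2 mm. A picture is of the moment at which its call begins: read the wrist's pose just before it. There is no depth.
- robot.hand_in(): hands the job in, once; it reports no verdict.
The state is a dict: "time": time; "qpos": joint angles; "qvel": joint speeds; "joint_efforts": joint torques, N m; "tool_pos": TCP position; "tool_rot": TCP orientation; "contact_force": force on the tool from outside, world axes, zero at the start; "torque": the same for the moment, N m; "opening": finger opening in m.
Only numpy, scipy, OpenCV 4.12 (cv2) and the standard library are available. Lean on these libraries where they do the work, as an engineer would, in place of code of your own. Each camera call takes 0.05 s, during which the arm holds its last target. There are 200 camera calls.

TASK

First take the chisel that lies on the carving board and lay it flat in the wooden tool tray without dropping it. Then slide the bevelled stone home, its long side flush against the fence and its end against the stop block, and finish by holding it there with the fingers in one firm diagonal push on it, pressing it hard against the fence and down on the board at the same time: the job ends while you are still pushing. Leave the other things on the bench and board where they are.

Things in the scene. Friction and masses are not known exactly. Their poses are not given: they have to be found in the camera images.
- stone: The workpiece: pale limestone block with pencil lines on top, loose on the board, 80 (x) x 130 (y) x 40 mm high, 0.68 to 0.92 kg, friction on board and fence 0.28 to 0.42. Origin: centre of its underside. +x roughly faces the fence. The long top edge on its -x side, towards the robot, has a 45 degree bevel 18 mm wide and high; the middle of the bevel is 31 mm to -x of the origin and 31 mm above the underside.
- bed: The fixed plywood carving board, 300 mm (its x) by 320 mm (its y) by 20 mm thick, which the stone, fence and stop stand on. Origin at the centre of its underside, so its upper face is 20 mm above the origin. Its x axis points level from the robot's side towards the fence, its y axis along the fence.
- fence: The long wooden bar screwed down along the far side of the board: 40 mm (its x) by 320 mm (its y) by 28 mm high, fixed. Origin at the centre of its underside; its x and y axes are parallel to the board's. The face for the stone is its -x face, 20 mm from the origin.
- stop: Short wooden stop block, fixed on the board against the fence, towards its left (+y) end: 60 mm (x) by 40 mm (y) by 30 mm high. Origin at the centre of its underside, axes parallel to the board. The face for the end of the stone is its -y face, 20 mm from the origin. Its place along the fence varies.
- chisel_mid (a point): Middle (half-way along and up) of the steel chisel lying flat on the board between stone and fence: 170 mm long along its x axis, shaft 16 mm wide and 16 mm high, blade 22 mm wide and 12 mm high over the last 50 mm at the +x end, 0.24 kg. The point is 8 mm above its underside.
- tray: The low open wooden tool tray, fixed on the bench to the left or to the right of the board: 240 mm (its x) by 130 mm (its y) by 25 mm high, walls 6 mm, floor 6 mm thick. Origin at the centre of its underside.
- rubble: A grey plastic box full of stone chips, 200 by 130 by 50 mm, fixed, on the other side of the board from the tray; leave it. Origin at the centre of its underside.
- chip: Bystander: a small stone chip 34 x 30 x 18 mm on the near left corner of the board. Origin under its centre.
Not all that is in view belongs to the job. What is meant by the stone is not pink or purple, and is the larger of those in its own colour.

How it is judged:
On the way:
1. the chisel lies in the tool tray, let go (x of chisel_mid in the frame of tray between -0.05 and 0.05 m and y of chisel_mid in the frame of tray between -0.056 and 0.056 m and z of chisel_mid in the frame of tray below 0.019 m and contact force between the fingers and chisel below 0.1 N and linear speed of chisel below 0.03 m/s), for 0.2 s.
At the end, for the whole second after the job is handed in: Stone flat on the board, within 3 mm of and 2 degrees of parallel to the fence, end within 4 mm of the stop, still; fingers push it with over 5 N, it presses the fence with over 3 N and the board with over 11 N (weight, 7 to 9 N, included). Chisel flat in the tray, let go, at rest (all of step 1 and x of stone in the frame of fence above -0.063 m and y of stone in the frame of stop between -0.089 and -0.08 m and z of stone in the frame of bed below 0.0225 m and angle between stone's own z axis and vertical below 0.03 rad and angle between the x axis of stone and the x axis of fence, either way round below 0.035 rad and contact force between stone and fence above 3 N and contact force between stone and bed above 11 N and contact force between the fingers and stone above 5 N and linear speed of stone below 0.01 m/s); the arm keeps its last pose, push and grip.
It fails at once if a bystander was moved by more than 30 mm (distance of any of chip, mallet, brush, rubber_stone, square, tin, mug from where it was at the start of the episode above 0.03 m).
It fails at once if the chisel was dropped or thrown (faster than 0.9 m/s while not held) (linear speed of chisel above 0.9 m/s and contact force between the fingers and chisel below 0.05 N).
It also fails if it takes over 66 s, if anything falls off the work surface, if the arm or the gripper's body presses on something with over 40 N, if the wrist force passes 120 N, or if a joint passes its speed limit or range.

## Working session

There is one attempt and no reset: what is moved stays moved. The work goes in short steps, Python scripts to look and compute and a tool call to move; the robot and the scene stay as the last step left them, time stands still between calls to the robot, and variables do not carry over. Pictures are saved under pics/ and viewed, on a budget of 10 in all, crops included, one or two more only if the job needs it, and the job is handed in when it is done.

Besides the shell and the picture viewer there is one more tool, called after ">>>" as name(argument=value, ...), one argument or row to a line, values as JSON. apply_moves: Moves the arm, as the interface text tells. Its arguments: {"type":"object","properties":{"rows":{"type":"array"},"gripper":{"type":"number"},"newtons":{"type":"number"}},"required":["rows"]}

```bash
mkdir -p pics; ls
python3 - <<'E'
from cell import robot
import cv2,numpy as np
s=robot.observe(); print(s)
for n in("scene","side"):
    c=robot.read_camera(n); cv2.imwrite(f"pics/{n}0.png",c["frame"]); print(n,c["mtx"].tolist(),np.round(-c["R"].T@c["t"],3))
E
```

```text
pics
{'time': 0.0, 'qpos': array([ 9.60019588e-01,  3.42712993e-01,  1.52504317e+00, -2.62682928e-05,
        1.27539908e+00, -1.45985155e-01]), 'qvel': array([ 0.00131422,  0.00018152, -0.00033163, -0.00163547,  0.00071681,
       -0.00025812]), 'joint_efforts': array([ 5.19880396e-04, -4.31249607e+01, -2.44216543e+01,  7.18782982e-02,
        5.59766893e-02, -1.18896996e-04]), 'tool_pos': array([0.23506039, 0.46896651, 0.22604089]), 'tool_rot': array([-3.14004303e+00, -2.02453924e-04,  2.67680858e+00]), 'contact_force': array([ 0.58139454, -0.37325591, -0.4627598 ]), 'torque': array([0.04815941, 0.04965781, 0.00463982]), 'opening': 0.09182833277402108}
scene [[369.03772044504075, 0.0, 257.60974395496305], [0.0, 369.03772044504075, 188.4546869396876], [0.0, 0.0, 1.0]] [ 0.785 -0.503  0.904]
side [[366.7899904324429, 0.0, 251.33325702938836], [0.0, 366.7899904324429, 194.3407582505031], [0.0, 0.0, 1.0]] [-0.223 -0.716  0.75 ]
```

View pics/scene0.png

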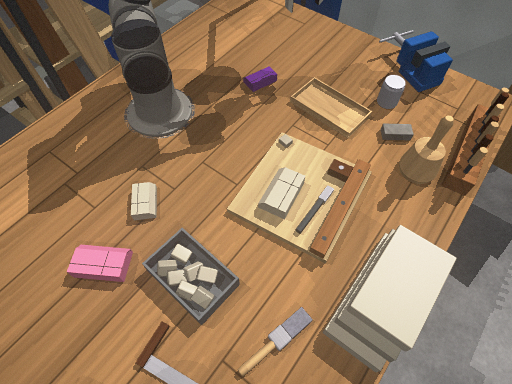

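View pics/side0.png

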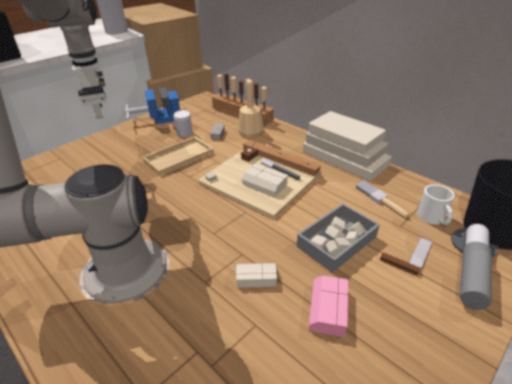

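Both views show the following. The stone candidates in the scene picture are the pale block on the board (283,192), a smaller pale block on the bench (143,201), the pink block (100,263) and the purple block (261,78). I choose the one on the board, because it's the larger pale one. The chisel lies at (315,209) with its handle or blade end up at (328,192). The tray is at (330,105), the fence runs from (360,168) to (322,248), and the stop is at (340,168). I'll check with one close crop.

```bash
cat > h.py <<'E'
import cv2,numpy as np
from scipy.spatial.transform import Rotation as Ro
def ray(c,p,z):
    "pixels -> world points on plane z"
    p=np.atleast_2d(np.array(p,float)); d=np.c_[p,np.ones(len(p))]@np.linalg.inv(c["mtx"]).T@c["R"]
    o=-c["R"].T@c["t"]; return o+d*((z-o[2])/d[:,2])[:,None]
def pix(c,X):
    q=np.atleast_2d(X)@c["R"].T+c["t"]; q=q@c["mtx"].T; return q[:,:2]/q[:,2:]
def wristcam(robot):
    s=robot.observe(); c=dict(robot.read_camera("wrist")); R=Ro.from_euler("xyz",s["tool_rot"]).as_matrix()
    T=np.array(c["T_tool_cam"]); Rc=R@T[:3,:3]; tc=R@T[:3,3]+s["tool_pos"]
    c["R"]=Rc.T; c["t"]=-Rc.T@tc; return s,c
def local(s,X):
    "world point -> tool-frame mm"
    R=Ro.from_euler("xyz",s["tool_rot"]).as_matrix(); return (np.atleast_2d(X)-s["tool_pos"])@R*1000
E
python3 - <<'E'
from h import *; from cell import robot
f=cv2.imread("pics/scene0.png")[72:262,220:385]
cv2.imwrite("pics/crop0.png",cv2.resize(f,None,fx=3.1,fy=3.1,interpolation=cv2.INTER_CUBIC))
c=robot.read_camera("scene")
print(ray(c,[[285,135],[371,166],[322,257],[228,209]],.02)) #board corners
print("tray",ray(c,[[313,79],[371,111],[347,132],[290,100]],.025))
print("rub",ray(c,[[184,231],[239,281],[202,320],[145,266]],.05))
print("stonetop",ray(c,[[283,167],[304,176],[283,208],[262,198]],.06))
print("small",ray(c,[[133,183],[156,183],[155,216],[131,216]],.03))
print("chisel",ray(c,[[300,229],[334,186]],.028))
E
```

```text
[[ 0.39976999  0.15448035  0.02      ]
 [ 0.66992186  0.21061139  0.02      ]
 [ 0.70517    -0.11993568  0.02      ]
 [ 0.42661041 -0.15689811  0.02      ]]
tray [[0.33437016 0.4179245  0.025     ]
 [0.56641809 0.40433025 0.025     ]
 [0.54903769 0.27835882 0.025     ]
 [0.32848169 0.28536039 0.025     ]]
rub [[ 0.39045048 -0.2859867   0.05      ]
 [ 0.58341758 -0.30290633  0.05      ]
 [ 0.57322232 -0.42227829  0.05      ]
 [ 0.37973731 -0.41113721  0.05      ]]
stonetop [[ 0.4797567   0.02504521  0.06      ]
 [ 0.54355002  0.03519464  0.06      ]
 [ 0.55550722 -0.08309313  0.06      ]
 [ 0.49349911 -0.09197037  0.06      ]]
small [[ 0.16383888 -0.25841066  0.03      ]
 [ 0.21541301 -0.21913231  0.03      ]
 [ 0.28917089 -0.29534528  0.03      ]
 [ 0.23823477 -0.33409281  0.03      ]]
chisel [[ 0.61862032 -0.09188376  0.028     ]
 [ 0.62058029  0.07836406  0.028     ]]
```

View pics/crop0.png

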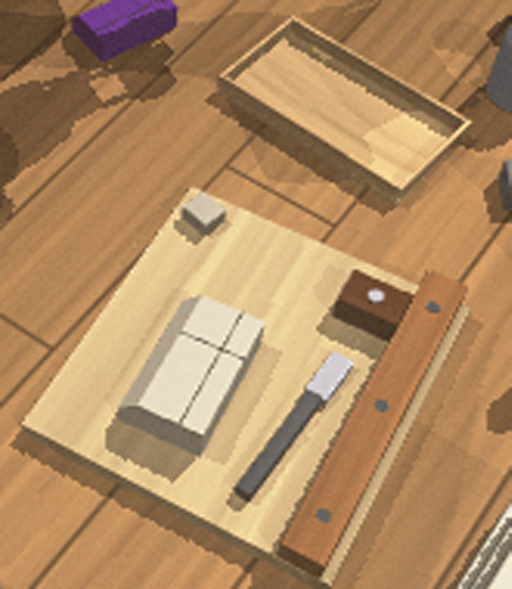

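The crop confirms the choice. The stone has a bevel on its left (robot) side and a top of about 62 x 120 mm, so it's larger than the bench one at about 65 x 105 mm. The chisel's blade points to +y, and its measured length of 170 mm is right. The board and tray sizes also fit what's given. Next I'll go above the chisel.

>>> apply_moves(
  rows=[
    {"xyz": [0, 0, -4], "turn": 0.184},
    {"xyz": [0, 0, -4], "turn": 0.184},
    {"xyz": [0, 0, -4], "turn": 0.184},
    {"xyz": [0, 0, -4], "turn": 0.184},
    {"xyz": [0, 0, -4], "turn": 0.184},
    {"xyz": [0, 0, -4], "turn": 0.184},
  ],
)

```text
time: 0.9
tool_pos: [0.2352, 0.4691, 0.2505]
tool_rot: [-3.141, 0.001, 1.567]
contact_force: [-0.5, 0.3, 0.6]
opening: 0.0918
```

>>> apply_moves(
  rows=[
    {"xyz": [-47, 33, -3], "turn": 0},
    {"xyz": [-47, 33, -3], "turn": 0},
    {"xyz": [-47, 33, -3], "turn": 0},
    {"xyz": [-47, 33, -3], "turn": 0},
    {"xyz": [-47, 33, -3], "turn": 0},
    {"xyz": [-47, 33, -3], "turn": 0},
    {"xyz": [-47, 33, -3], "turn": 0},
    {"xyz": [-47, 33, -3], "turn": 0},
    {"xyz": [-47, 33, -3], "turn": 0},
    {"xyz": [-47, 33, -3], "turn": 0},
  ],
)

```text
time: 2.15
tool_pos: [0.567, -0.0017, 0.2806]
tool_rot: [-3.141, -0.0, 1.573]
contact_force: [1.3, 0.3, 0.0]
opening: 0.0916
```

Run:
```python
from h import *; from cell import robot
s,c=wristcam(robot); np.save("pics/w1.npy",c,allow_pickle=True)
print(s["time"],s["tool_pos"],s["tool_rot"],s["qpos"],c["T_tool_cam"],c["mtx"])
cv2.imwrite("pics/w1.png",cv2.resize(c["frame"],None,fx=1.5,fy=1.5,interpolation=cv2.INTER_CUBIC))
```

```text
2.15 [ 0.56699968 -0.00170709  0.28055626] [-3.14123010e+00 -3.40027156e-04  1.57260925e+00] [-1.38327521e-01  3.86906682e-01  1.30776020e+00  2.88245340e-04
  1.44733227e+00 -1.40176063e-01] [[ 9.06986775e-04 -9.56459465e-01 -2.91863787e-01  7.86686811e-02]
 [ 9.99999282e-01  6.39026231e-04  1.01342973e-03 -1.06229528e-03]
 [-7.82795838e-04 -2.91864497e-01  9.56459358e-01 -1.57744640e-01]
 [ 0.00000000e+00  0.00000000e+00  0.00000000e+00  1.00000000e+00]] [[326.93968224   0.         252.92103687]
 [  0.         326.93968224 195.21795254]
 [  0.           0.           1.        ]]
```

View pics/w1.png

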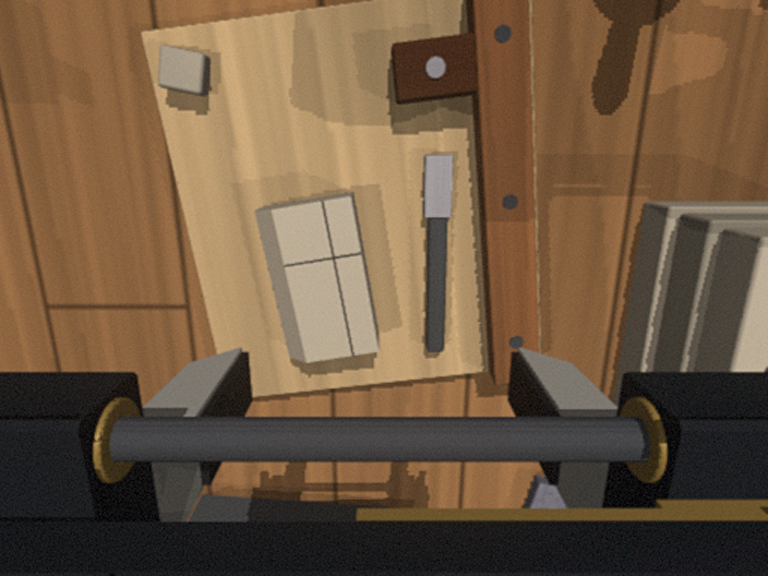

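The wrist view (x1.5) shows the chisel from tip (438,155) to handle end (435,351). The fence's inner edge runs from (468,0) to (493,380), and the stop's front edge from (397,102) to (477,96). The stone's top corners are (272,207), (351,194), (378,352) and (303,361).

Run:
```python
from h import *
c=np.load("pics/w1.npy",allow_pickle=True).item(); f=1.5
def r(n,p,z): print(n,np.round(ray(c,np.array(p)/f,z)[:,:2]*1000,1).tolist())
r("chis tip",[[425,155],[452,155]],.032)
r("chis end",[[427,351],[443,351]],.036)
r("fence",[[470,20],[480,200],[492,370]],.048)
r("stop",[[397,102],[477,96]],.05)
r("stonetop",[[272,207],[351,194],[378,352],[303,361]],.06)
r("bevel low",[[258,212],[290,358]],.042)
r("board L",[[143,32],[252,397]],.02)
r("board near edge -y",[[252,397],[483,372]],.02)
```

```text
chis tip [[602.4, 68.1], [624.0, 68.2]]
chis end [[608.9, -99.7], [623.1, -99.7]]
fence [[630.3, 161.0], [645.3, 34.5], [665.0, -112.3]]
stop [[579.0, 106.2], [637.9, 110.5]]
stonetop [[483.9, 30.1], [544.5, 40.0], [565.3, -90.2], [502.2, -98.6]]
bevel low [[468.5, 23.8], [487.8, -104.1]]
board L [[384.4, 158.1], [445.2, -154.7]]
board near edge -y [[445.2, -154.7], [663.8, -128.0]]
```

>>> apply_moves(
  rows=[
    {"xyz": [-6, 12, 42], "turn": -0.015},
    {"xyz": [-6, 12, 42], "turn": 0},
    {"xyz": [-5, 12, 42], "turn": 0},
    {"xyz": [-5, 11, 40], "turn": 0},
    {"xyz": [0, 0, 0], "turn": 0},
  ],
  gripper=0.3,
)

```text
time: 2.82
tool_pos: [0.6115, -0.0212, 0.1112]
tool_rot: [-3.134, -0.001, 1.587]
contact_force: [-0.4, 0.4, 0.1]
opening: 0.0466
```

Run:
```python
from h import *; from cell import robot
s,c=wristcam(robot); np.save("pics/w2.npy",c,allow_pickle=True)
print(s["time"],s["tool_pos"],s["tool_rot"],s["opening"])
print("pred chisel sides at tcp y, z=.036", pix(c,[[.607,-.02,.036],[.623,-.02,.036],[.607,0.01,.036],[.623,0.01,.036]])*1.5)
cv2.imwrite("pics/w2.png",cv2.resize(c["frame"],None,fx=1.5,fy=1.5,interpolation=cv2.INTER_CUBIC))
```

```text
2.825 [ 0.61151605 -0.02116822  0.11123825] [-3.13419262e+00 -1.36371575e-03  1.58743187e+00] 0.046596743979865816
pred chisel sides at tcp y, z=.036 [[373.13862621 305.12099221]
 [405.09760432 305.72018969]
 [373.99887263 246.12933846]
 [407.1349043  246.74563594]]
```

View pics/w2.png

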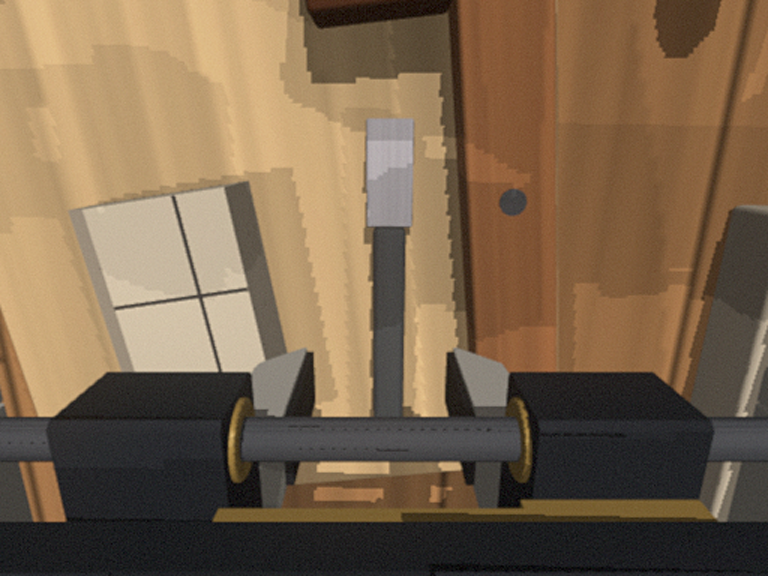

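The close view shows the chisel shaft at columns 373–406 around row 246, just where predicted. The fence edge is at column ~466 and the fingers are still narrowing. I'll descend.

>>> apply_moves(
  rows=[
    {"xyz": [0, 3, 16], "turn": 0},
    {"xyz": [0, 0, 18], "turn": 0},
    {"xyz": [0, 0, 18], "turn": 0},
    {"xyz": [0, 0, 18], "turn": 0},
    {"xyz": [0, 0, 17], "turn": 0},
    {"xyz": [0, 0, 0], "turn": 0},
  ],
)

```text
time: 3.62
tool_pos: [0.6155, -0.0212, 0.026]
tool_rot: [-3.139, -0.001, 1.588]
contact_force: [-0.4, -0.5, 0.9]
opening: 0.0272
```

>>> apply_moves(
  rows=[
    {"xyz": [0, 0, 0], "turn": 0},
    {"xyz": [0, 0, 0], "turn": 0},
    {"xyz": [0, 0, 0], "turn": 0},
    {"xyz": [0, 0, 0], "turn": 0},
  ],
  gripper=0,
  newtons=40,
)

```text
time: 4.12
tool_pos: [0.6169, -0.0214, 0.0283]
tool_rot: [3.14, 0.0, 1.588]
contact_force: [-0.7, 0.3, 2.4]
opening: 0.0153
```

>>> apply_moves(
  rows=[
    {"xyz": [0, 0, -15], "turn": 0},
    {"xyz": [0, 0, -35], "turn": 0},
    {"xyz": [0, 0, -50], "turn": 0},
    {"xyz": [0, 0, -50], "turn": 0},
    {"xyz": [0, 0, -50], "turn": 0},
  ],
)

```text
time: 4.75
tool_pos: [0.6161, -0.0212, 0.2301]
tool_rot: [3.141, -0.0, 1.588]
contact_force: [0.4, -0.4, -2.8]
opening: 0.0153
```

>>> apply_moves(
  rows=[
    {"xyz": [30, -15, 0], "turn": 0},
    {"xyz": [40, -22, 0], "turn": 0},
    {"xyz": [40, -22, 0], "turn": 0},
    {"xyz": [40, -22, 0], "turn": 0},
    {"xyz": [40, -22, 0], "turn": 0},
    {"xyz": [30, -22, 0], "turn": 0},
    {"xyz": [20, -15, 0], "turn": 0},
    {"xyz": [0, 0, 0], "turn": 0},
  ],
)

```text
time: 5.75
tool_pos: [0.4713, 0.2174, 0.2285]
tool_rot: [3.141, -0.0, 1.591]
contact_force: [0.0, -0.4, -2.1]
opening: 0.0155
```

Run:
```python
from h import *; from cell import robot
s,c=wristcam(robot); np.save("pics/w3.npy",c,allow_pickle=True)
print(s["time"],s["tool_pos"],s["tool_rot"],s["opening"])
cv2.imwrite("pics/w3.png",cv2.resize(c["frame"],None,fx=1.5,fy=1.5,interpolation=cv2.INTER_CUBIC))
c=robot.read_camera("scene"); print("tin,rubber,mallet",ray(c,[[388,106],[397,138],[420,178]],0)[:,:2])
```

```text
5.75 [0.47129319 0.21741993 0.22853874] [ 3.14125058e+00 -3.95697951e-04  1.59051528e+00] 0.015503138135739789
tin,rubber,mallet [[0.5950711  0.4858526 ]
 [0.68139613 0.37529197]
 [0.80344603 0.27557924]]
```

View pics/w3.png

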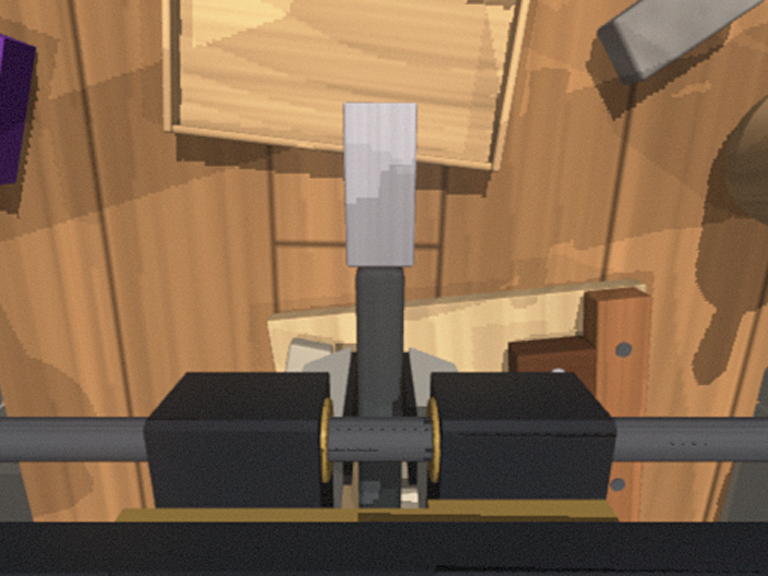

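The picture shows the chisel held straight. The tray's near rim runs from (165,130) to (492,168), with its right rim going up to (528,0).

Run:
```python
from h import *
c=np.load("pics/w3.npy",allow_pickle=True).item()
p=ray(c,np.array([[165,130],[492,168],[528,5],[163,5]])/1.5,.025)[:,:2]*1000; print(p)
u=(p[1]-p[0]);L=np.hypot(*u);u/=L;n=np.array([-u[1],u[0]]);print(L,np.arctan2(u[1],u[0]),(p[0]+p[1])/2+n*65)
```

```text
[[318.99294622 301.87286378]
 [549.87073406 280.84467021]
 [564.34943674 384.513592  ]
 [325.95823764 379.53254493]]
231.83342692955068 -0.09082872546203857 [440.32759297 356.09083091]
```

>>> apply_moves(
  rows=[
    {"xyz": [20, -4, 0], "turn": 0},
    {"xyz": [40, -6, 0], "turn": 0},
    {"xyz": [40, -6, 0], "turn": 0},
    {"xyz": [26, -4, 0], "turn": 0},
    {"xyz": [10, -1, 0], "turn": 0},
  ],
)

```text
time: 6.48
tool_pos: [0.4496, 0.3522, 0.2276]
tool_rot: [3.142, 0.0, 1.588]
contact_force: [-0.0, -0.1, -2.7]
opening: 0.0154
```

>>> apply_moves(
  rows=[
    {"xyz": [0, 0, 0], "turn": -0.1},
    {"xyz": [0, 0, 0], "turn": -0.18},
    {"xyz": [0, 0, 0], "turn": -0.18},
    {"xyz": [0, 0, 0], "turn": -0.18},
    {"xyz": [0, 0, 0], "turn": -0.18},
    {"xyz": [0, 0, 0], "turn": -0.18},
    {"xyz": [0, 0, 0], "turn": -0.18},
    {"xyz": [0, 0, 0], "turn": -0.18},
    {"xyz": [0, 0, 0], "turn": -0.1},
    {"xyz": [0, 0, 0], "turn": 0},
  ],
)

```text
time: 7.72
tool_pos: [0.4499, 0.3507, 0.2277]
tool_rot: [-3.141, 0.0, 3.045]
contact_force: [-0.1, -0.4, -2.0]
opening: 0.0154
```

>>> apply_moves(
  rows=[
    {"xyz": [0, 0, 20], "turn": 0},
    {"xyz": [0, 0, 40], "turn": 0},
    {"xyz": [0, 0, 40], "turn": 0},
    {"xyz": [0, 0, 40], "turn": 0},
    {"xyz": [0, 0, 30], "turn": 0},
    {"xyz": [0, 0, 0], "turn": 0},
  ],
)

```text
time: 8.48
tool_pos: [0.4482, 0.3505, 0.0557]
tool_rot: [-3.138, -0.004, 3.045]
contact_force: [0.5, 1.0, -2.7]
opening: 0.0156
```

>>> apply_moves(
  rows=[
    {"xyz": [0, 0, 18], "turn": 0},
    {"xyz": [0, 0, 14], "turn": 0},
    {"xyz": [0, 0, 6], "turn": 0},
    {"xyz": [0, 0, 2], "turn": 0},
    {"xyz": [0, 0, 0], "turn": 0},
  ],
)

```text
time: 9.1
tool_pos: [0.4494, 0.352, 0.0182]
tool_rot: [3.141, 0.001, 3.048]
contact_force: [1.2, 0.2, -2.6]
opening: 0.0154
```

>>> apply_moves(
  rows=[
    {"xyz": [0, 0, 1.5], "turn": 0},
    {"xyz": [0, 0, 1.5], "turn": 0},
    {"xyz": [0, 0, 0], "turn": 0},
    {"xyz": [0, 0, 0], "turn": 0},
  ],
)

```text
time: 9.6
tool_pos: [0.4492, 0.3519, 0.0148]
tool_rot: [3.141, 0.0, 3.048]
contact_force: [-1.2, 1.2, -3.2]
opening: 0.0155
```

>>> apply_moves(
  rows=[
    {"xyz": [0, 0, 1.5], "turn": 0},
    {"xyz": [0, 0, 0], "turn": 0},
    {"xyz": [0, 0, 1], "turn": 0},
    {"xyz": [0, 0, 0], "turn": 0},
  ],
)

```text
time: 10.1
tool_pos: [0.4493, 0.352, 0.0143]
tool_rot: [3.141, 0.001, 3.048]
contact_force: [-4.3, -2.7, 14.5]
opening: 0.0157
```

The chisel is on the tray floor (force +14 N up), so I'll release it and lift.

>>> apply_moves(
  rows=[
    {"xyz": [0, 0, -1], "turn": 0},
    {"xyz": [0, 0, 0], "turn": 0},
    {"xyz": [0, 0, 0], "turn": 0},
    {"xyz": [0, 0, 0], "turn": 0},
  ],
  gripper=0.35,
)

```text
time: 10.6
tool_pos: [0.4491, 0.3519, 0.013]
tool_rot: [-3.142, -0.0, 3.048]
contact_force: [-0.7, -0.5, -0.2]
opening: 0.0322
```

>>> apply_moves(
  rows=[
    {"xyz": [0, 0, -15], "turn": 0},
    {"xyz": [0, 0, -35], "turn": 0},
    {"xyz": [0, 0, -50], "turn": 0},
    {"xyz": [0, 0, -50], "turn": 0},
    {"xyz": [0, 0, -40], "turn": 0},
    {"xyz": [0, 0, 0], "turn": 0},
  ],
)

```text
time: 11.35
tool_pos: [0.4507, 0.3528, 0.208]
tool_rot: [3.137, 0.007, 3.048]
contact_force: [-1.1, -0.0, 0.1]
opening: 0.0321
```

Run:
```python
from h import *; from cell import robot
print(robot.observe()["time"],robot.observe()["opening"])
c=robot.read_camera("scene"); np.save("pics/s1.npy",c,allow_pickle=True)
f=c["frame"][60:262,220:400]
cv2.imwrite("pics/s1.png",cv2.resize(f,None,fx=2.9,fy=2.9,interpolation=cv2.INTER_CUBIC))
```

```text
11.35 0.032121176001934565
```

View pics/s1.png

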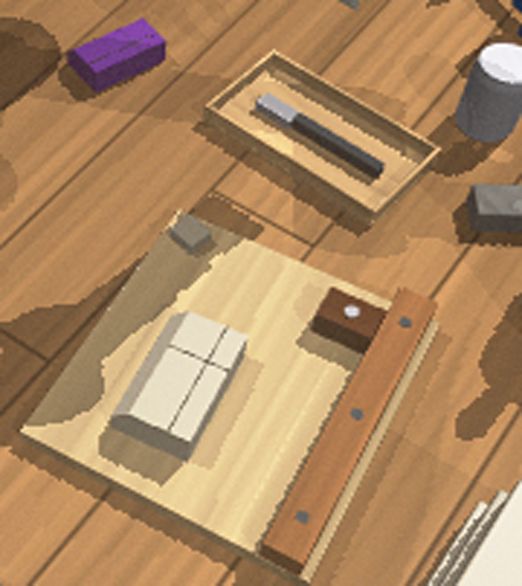

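The chisel lies flat in the middle of the tray (blade ~(272,105) in the crop) and everything else is unchanged. Now for the stone. The fence frame is rotated about 0.127 rad, and the stone has to go about 97 mm toward the fence, then about 59 mm along it. I'll turn the tool so its x axis faces the fence.

>>> apply_moves(
  rows=[
    {"xyz": [0, 0, 0], "turn": 0.18},
    {"xyz": [0, 0, 0], "turn": 0.18},
    {"xyz": [0, 0, 0], "turn": 0.18},
    {"xyz": [0, 0, 0], "turn": 0.18},
    {"xyz": [0, 0, 0], "turn": 0.18},
    {"xyz": [0, 0, 0], "turn": 0.18},
    {"xyz": [0, 0, 0], "turn": 0.18},
    {"xyz": [0, 0, 0], "turn": 0.18},
    {"xyz": [0, 0, 0], "turn": 0.18},
    {"xyz": [0, 0, 0], "turn": 0.18},
  ],
  gripper=0.45,
)

```text
time: 12.65
tool_pos: [0.4484, 0.3514, 0.2018]
tool_rot: [-3.14, 0.002, 1.242]
contact_force: [0.7, -0.4, -0.3]
opening: 0.0414
```

>>> apply_moves(
  rows=[
    {"xyz": [0, 0, 0], "turn": 0.18},
    {"xyz": [0, 0, 0], "turn": 0.18},
    {"xyz": [0, 0, 0], "turn": 0.18},
    {"xyz": [0, 0, 0], "turn": 0.18},
    {"xyz": [0, 0, 0], "turn": 0.18},
    {"xyz": [0, 0, 0], "turn": 0.18},
    {"xyz": [0, 0, 0], "turn": 0.03},
    {"xyz": [0, 0, 0], "turn": 0},
  ],
)

```text
time: 13.65
tool_pos: [0.4488, 0.3517, 0.2026]
tool_rot: [3.141, 0.001, 0.141]
contact_force: [0.5, 0.1, 0.3]
opening: 0.0413
```

>>> apply_moves(
  rows=[
    {"xyz": [-6, 30, 0], "turn": 0.014},
    {"xyz": [-6, 45, 0], "turn": 0},
    {"xyz": [-6, 45, 0], "turn": 0},
    {"xyz": [-6, 45, 0], "turn": 0},
    {"xyz": [-6, 45, 0], "turn": 0},
    {"xyz": [-6, 45, 0], "turn": 0},
    {"xyz": [-6, 45, 0], "turn": 0},
    {"xyz": [-6, 45, 0], "turn": 0},
    {"xyz": [-6, 41, 0], "turn": 0},
    {"xyz": [0, 0, 0], "turn": 0},
  ],
)

```text
time: 14.9
tool_pos: [0.4435, -0.04, 0.2031]
tool_rot: [3.141, 0.0, 0.122]
contact_force: [1.1, 0.6, -0.2]
opening: 0.0412
```

Run:
```python
from h import *; from cell import robot
s,c=wristcam(robot); np.save("pics/w4.npy",c,allow_pickle=True)
print(s["time"],s["tool_pos"],s["tool_rot"],s["opening"])
cv2.imwrite("pics/w4.png",cv2.resize(c["frame"],None,fx=1.5,fy=1.5,interpolation=cv2.INTER_CUBIC))
```

```text
14.9 [ 0.44353806 -0.04000414  0.20308883] [3.14135208e+00 1.54785580e-04 1.22122895e-01] 0.041203895263466774
```

View pics/w4.png

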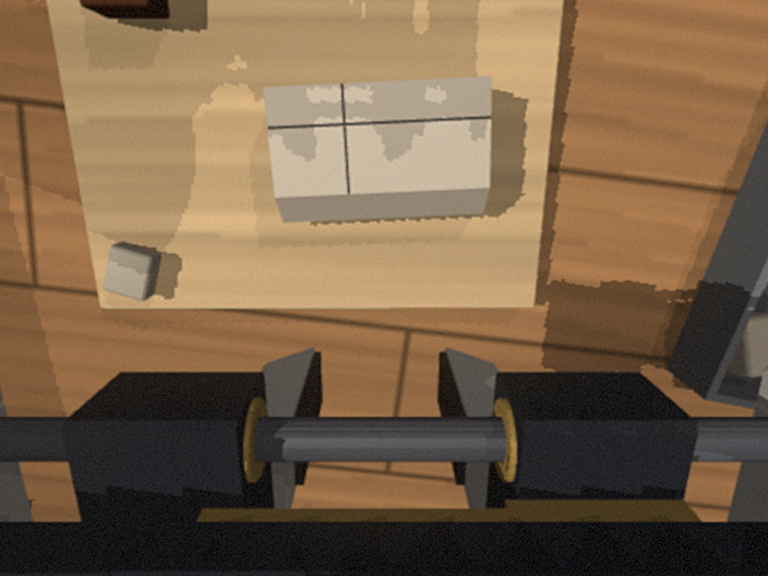

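This view shows the stone with top corners (265,87), (491,77), (489,187) and (275,197), turned about 2.5° from the board. The board's near edge is level at row 307, so the board yaw equals the tool yaw at 0.122. The chip is at (130,270).

Run:
```python
from h import *
c=np.load("pics/w4.npy",allow_pickle=True).item()
s=dict(tool_pos=np.array([.44354,-.0400,.2031]),tool_rot=[np.pi,0,.122])
def r(n,p,z): X=ray(c,np.array(p)/1.5,z); print(n,np.round(local(s,X)[:,:2],1).tolist())
r("top",[[265,87],[491,77],[489,187],[275,197]],.06)
r("bevlow",[[284,222],[488,213]],.042)
r("board near",[[100,307],[535,307]],.02)
r("stop",[[82,5],[168,18]],.05)
c=np.load("pics/w1.npy",allow_pickle=True).item()
r("w1 fence",[[470,20],[480,200],[492,370]],.048)
r("w1 stop",[[397,102],[477,96]],.05)
r("chip",[[130,270]],.035)
```

```text
top [[108.7, -64.7], [114.1, 63.5], [53.1, 66.4], [47.0, -62.8]]
bevlow [[29.1, -61.6], [35.1, 70.8]]
board near [[-36.7, -204.0], [-36.5, 114.6]]
stop [[152.3, -166.8], [145.8, -119.3]]
w1 fence [[209.8, -176.8], [209.3, -49.4], [211.0, 98.7]]
w1 stop [[152.2, -128.7], [211.3, -125.7]]
chip [[-86.3, -24.3]]
```

>>> apply_moves(
  rows=[
    {"xyz": [1, 0, 30], "turn": 0},
    {"xyz": [1, 0, 45], "turn": 0},
    {"xyz": [1, 0, 45], "turn": 0},
    {"xyz": [1, 0, 35], "turn": 0},
    {"xyz": [0, 0, 20], "turn": 0},
    {"xyz": [0, 0, 0], "turn": 0},
  ],
)

```text
time: 15.7
tool_pos: [0.4466, -0.0359, 0.0271]
tool_rot: [-3.14, 0.003, 0.126]
contact_force: [0.1, 0.3, -0.1]
opening: 0.0411
```

>>> apply_moves(
  rows=[
    {"xyz": [5, 0, 1], "turn": 0},
    {"xyz": [5, 0, 0], "turn": 0},
    {"xyz": [5, 0, 0], "turn": 0},
    {"xyz": [5, 0, 0], "turn": 0},
    {"xyz": [5, 0, 0], "turn": 0},
    {"xyz": [5, 0, 0], "turn": 0},
  ],
)

```text
time: 16.45
tool_pos: [0.4772, -0.0336, 0.0271]
tool_rot: [-3.141, 0.001, 0.124]
contact_force: [-3.5, -0.5, 2.4]
opening: 0.0412
```

>>> apply_moves(
  rows=[
    {"xyz": [7, 0, 0], "turn": 0},
    {"xyz": [7, 0, 0], "turn": 0},
    {"xyz": [7, 0, 0], "turn": 0},
    {"xyz": [7, 0, 0], "turn": 0},
    {"xyz": [7, 0, 0], "turn": 0},
    {"xyz": [7, 0, 0], "turn": 0},
    {"xyz": [7, 0, 0], "turn": 0},
    {"xyz": [7, 0, 0], "turn": 0},
    {"xyz": [7, 0, 0], "turn": 0},
    {"xyz": [7, 0, 0], "turn": 0},
  ],
)

```text
time: 17.7
tool_pos: [0.5474, -0.025, 0.0272]
tool_rot: [-3.142, -0.0, 0.124]
contact_force: [-2.7, 0.3, -1.4]
opening: 0.0413
```

>>> apply_moves(
  rows=[
    {"xyz": [3, 0, 0], "turn": 0},
    {"xyz": [3, 0, 0], "turn": 0},
    {"xyz": [3, 0, 0], "turn": 0},
    {"xyz": [0, 0, 0], "turn": 0},
  ],
)

```text
time: 18.2
tool_pos: [0.5564, -0.0239, 0.0273]
tool_rot: [3.141, -0.001, 0.124]
contact_force: [-0.7, -0.5, -1.0]
opening: 0.0411
```

>>> apply_moves(
  rows=[
    {"xyz": [2, 0, 0], "turn": 0},
    {"xyz": [2, 0, 0], "turn": 0},
    {"xyz": [1, 0, 0], "turn": 0},
    {"xyz": [0, 0, 0], "turn": 0},
  ],
)

```text
time: 18.7
tool_pos: [0.561, -0.0233, 0.0273]
tool_rot: [3.142, -0.0, 0.124]
contact_force: [-2.7, -0.6, 1.5]
opening: 0.0414
```

>>> apply_moves(
  rows=[
    {"xyz": [1, 0, 0], "turn": 0},
    {"xyz": [1, 0, 0], "turn": 0},
    {"xyz": [0, 0, 0], "turn": 0},
  ],
)

```text
time: 19.08
tool_pos: [0.5629, -0.023, 0.0273]
tool_rot: [-3.142, -0.0, 0.124]
contact_force: [-3.9, -1.0, 2.6]
opening: 0.0414
```

>>> apply_moves(
  rows=[
    {"xyz": [1, 0, 0], "turn": 0},
    {"xyz": [1, 0, 0], "turn": 0},
    {"xyz": [0, 0, 0], "turn": 0},
  ],
)

```text
time: 19.45
tool_pos: [0.5644, -0.0228, 0.0272]
tool_rot: [-3.141, 0.001, 0.124]
contact_force: [-5.6, -0.6, 3.7]
opening: 0.0412
```

>>> apply_moves(
  rows=[
    {"xyz": [1, 0, 0], "turn": 0},
    {"xyz": [1, 0, 0], "turn": 0},
    {"xyz": [0, 0, 0], "turn": 0},
  ],
)

```text
time: 19.82
tool_pos: [0.5644, -0.0226, 0.0269]
tool_rot: [-3.141, 0.005, 0.124]
contact_force: [-10.4, -2.5, 6.6]
opening: 0.0413
```

The stone is at the fence: the force rises while the tool stands still. Next I'll back off, go round to its near end with closed fingers and push along the fence.

>>> apply_moves(
  rows=[
    {"xyz": [-10, 0, 0], "turn": 0},
    {"xyz": [-15, 0, 0], "turn": 0},
    {"xyz": [0, 0, -30], "turn": 0},
    {"xyz": [0, 30, -30], "turn": 0},
    {"xyz": [20, 40, 0], "turn": 0},
    {"xyz": [30, 35, 0], "turn": 0},
    {"xyz": [25, 4, 0], "turn": 0},
    {"xyz": [0, 0, 0], "turn": 0},
  ],
  gripper=0,
)

```text
time: 20.82
tool_pos: [0.6314, -0.125, 0.0869]
tool_rot: [3.141, -0.003, 0.124]
contact_force: [-0.5, -0.1, -0.4]
opening: 0.0006
```

Run:
```python
from h import *; from cell import robot
s,c=wristcam(robot); np.save("pics/w5.npy",c,allow_pickle=True)
print(s["time"],s["tool_pos"],s["tool_rot"],s["opening"])
s0=dict(tool_pos=np.array([.44354,-.0400,.2031]),tool_rot=[np.pi,0,.122]); print(local(s0,s["tool_pos"]))
c=robot.read_camera("scene"); np.save("pics/s2.npy",c,allow_pickle=True)
f=c["frame"][120:270,220:400]
cv2.imwrite("pics/s2.png",cv2.resize(f,None,fx=3.5,fy=3.5,interpolation=cv2.INTER_CUBIC))
```

```text
20.825 [ 0.6314378  -0.12504854  0.08694102] [ 3.14092095e+00 -2.62453631e-03  1.23526299e-01] 0.0005501194613433407
[[176.15099274 107.28310033 116.158979  ]]
```

View pics/s2.png

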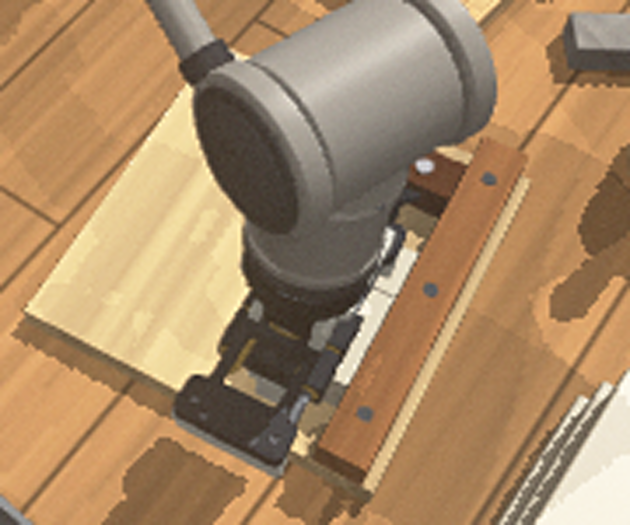

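The view shows the stone lying along the fence with an even seam; the arm hides the rest. I'll descend and push along the fence toward the stop.

>>> apply_moves(
  rows=[
    {"xyz": [-4, 0, 25], "turn": 0},
    {"xyz": [0, 0, 25], "turn": 0},
    {"xyz": [0, 0, 9], "turn": 0},
    {"xyz": [0, -7, 0], "turn": 0},
    {"xyz": [0, -7, 0], "turn": 0},
    {"xyz": [0, -7, 0], "turn": 0},
    {"xyz": [0, -6, 0], "turn": 0},
    {"xyz": [0, -6, 0], "turn": 0},
    {"xyz": [0, -6, 0], "turn": 0},
    {"xyz": [0, 0, 0], "turn": 0},
  ],
)

```text
time: 22.18
tool_pos: [0.6212, -0.0858, 0.0284]
tool_rot: [-3.141, -0.001, 0.124]
contact_force: [-0.1, -1.5, 0.5]
opening: 0.0003
```

>>> apply_moves(
  rows=[
    {"xyz": [0, -6, 0], "turn": 0},
    {"xyz": [0, -6, 0], "turn": 0},
    {"xyz": [0, -6, 0], "turn": 0},
    {"xyz": [0, -6, 0], "turn": 0},
    {"xyz": [0, -5, 0], "turn": 0},
    {"xyz": [0, -3, 0], "turn": 0},
    {"xyz": [0, 0, 0], "turn": 0},
  ],
)

```text
time: 23.05
tool_pos: [0.6168, -0.0539, 0.0279]
tool_rot: [-3.141, 0.001, 0.124]
contact_force: [0.3, -1.3, -0.2]
opening: 0.0008
```

Run:
```python
from h import *; from cell import robot
s=robot.observe()
s0=dict(tool_pos=np.array([.44354,-.0400,.2031]),tool_rot=[np.pi,0,.122]); print(local(s0,s["tool_pos"]),s["contact_force"])
```

```text
[[170.26323914  34.85393324 175.18016011]] [ 0.2786951  -1.3245637  -0.23322961]
```

>>> apply_moves(
  rows=[
    {"xyz": [0, -3, 0], "turn": 0},
    {"xyz": [0, -3, 0], "turn": 0},
    {"xyz": [0, -2, 0], "turn": 0},
    {"xyz": [0, 0, 0], "turn": 0},
  ],
)

```text
time: 23.55
tool_pos: [0.6157, -0.0461, 0.0279]
tool_rot: [-3.141, 0.001, 0.124]
contact_force: [0.9, -1.3, -0.8]
opening: 0.0005
```

>>> apply_moves(
  rows=[
    {"xyz": [0, -1, 0], "turn": 0},
    {"xyz": [0, -1, 0], "turn": 0},
    {"xyz": [0, 0, 0], "turn": 0},
  ],
)

```text
time: 23.92
tool_pos: [0.6156, -0.0445, 0.028]
tool_rot: [-3.141, 0.0, 0.124]
contact_force: [0.1, -2.3, -1.2]
opening: 0.0004
```

>>> apply_moves(
  rows=[
    {"xyz": [0, -1, 0], "turn": 0},
    {"xyz": [0, -1, 0], "turn": 0},
    {"xyz": [0, 0, 0], "turn": 0},
  ],
)

```text
time: 24.3
tool_pos: [0.6155, -0.0425, 0.0282]
tool_rot: [-3.141, 0.0, 0.124]
contact_force: [-0.4, -2.5, -1.0]
opening: 0.0002
```

>>> apply_moves(
  rows=[
    {"xyz": [0, -1, 0], "turn": 0},
    {"xyz": [0, -1, 0], "turn": 0},
    {"xyz": [0, 0, 0], "turn": 0},
  ],
)

```text
time: 24.68
tool_pos: [0.6153, -0.0405, 0.0282]
tool_rot: [-3.141, -0.0, 0.124]
contact_force: [-0.2, -2.1, -1.5]
opening: 0.0006
```

>>> apply_moves(
  rows=[
    {"xyz": [0, -1, 0], "turn": 0},
    {"xyz": [0, -1, 0], "turn": 0},
    {"xyz": [0, 0, 0], "turn": 0},
  ],
)

```text
time: 25.05
tool_pos: [0.6151, -0.0386, 0.0283]
tool_rot: [-3.141, -0.0, 0.124]
contact_force: [0.9, -2.6, -1.0]
opening: 0.0004
```

>>> apply_moves(
  rows=[
    {"xyz": [0, -1, 0], "turn": 0},
    {"xyz": [0, -1, 0], "turn": 0},
    {"xyz": [0, -1, 0], "turn": 0},
    {"xyz": [0, 0, 0], "turn": 0},
  ],
)

```text
time: 25.55
tool_pos: [0.6152, -0.0376, 0.0283]
tool_rot: [3.139, -0.001, 0.124]
contact_force: [0.8, -10.3, -1.7]
opening: 0.0003
```

>>> apply_moves(
  rows=[
    {"xyz": [0, -1, 0], "turn": 0},
    {"xyz": [0, -1, 0], "turn": 0},
    {"xyz": [0, 0, 0], "turn": 0},
  ],
)

```text
time: 25.92
tool_pos: [0.6152, -0.0376, 0.0285]
tool_rot: [3.136, -0.001, 0.124]
contact_force: [0.5, -17.5, -1.7]
opening: 0.0007
```

>>> apply_moves(
  rows=[
    {"xyz": [0, 8, 0], "turn": 0},
    {"xyz": [0, 8, 0], "turn": 0},
    {"xyz": [0, 0, -35], "turn": 0},
    {"xyz": [-10, 0, -35], "turn": 0},
    {"xyz": [-20, -35, 0], "turn": 0},
    {"xyz": [-20, -40, 0], "turn": 0},
    {"xyz": [-10, -25, 0], "turn": 0},
    {"xyz": [0, 0, 0], "turn": 0},
  ],
  gripper=0.43,
)

```text
time: 26.92
tool_pos: [0.5437, 0.044, 0.0985]
tool_rot: [-3.141, 0.0, 0.127]
contact_force: [-0.5, 0.2, -0.1]
opening: 0.0397
```

Run:
```python
from h import *; from cell import robot
s,c=wristcam(robot); np.save("pics/w6.npy",c,allow_pickle=True)
s0=dict(tool_pos=np.array([.44354,-.0400,.2031]),tool_rot=[np.pi,0,.122]); print(s["time"],local(s0,s["tool_pos"]),s["tool_rot"],s["opening"],s["contact_force"])
cv2.imwrite("pics/w6.png",cv2.resize(c["frame"],None,fx=1.5,fy=1.5,interpolation=cv2.INTER_CUBIC))
```

```text
26.925 [[109.63955754 -71.19034247 104.58395365]] [-3.14084891e+00  2.73163215e-04  1.26554365e-01] 0.039656944522012405 [-0.45956956  0.18000989 -0.05345688]
```

View pics/w6.png

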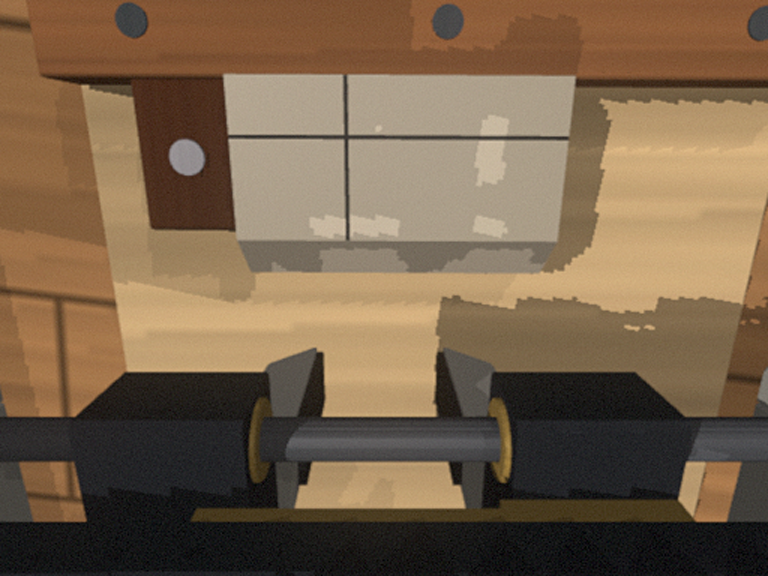

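The picture shows the stone flush along the fence (seam at row 75) and tight against the stop (column 228). The bevel spans rows 240–271. I'll approach the bevel for the diagonal push.

>>> apply_moves(
  rows=[
    {"xyz": [4, 3, 14], "turn": 0.003},
    {"xyz": [4, 2, 20], "turn": 0},
    {"xyz": [3, 0, 3], "turn": 0},
    {"xyz": [3, 0, 3], "turn": 0},
    {"xyz": [2, 0, 2], "turn": 0},
    {"xyz": [2, 0, 2], "turn": 0},
    {"xyz": [0, 0, 0], "turn": 0},
  ],
)

```text
time: 27.85
tool_pos: [0.5632, 0.0395, 0.0544]
tool_rot: [3.142, -0.0, 0.121]
contact_force: [-0.3, 0.4, -0.4]
opening: 0.0396
```

>>> apply_moves(
  rows=[
    {"xyz": [1, 0, 1], "turn": 0},
    {"xyz": [1, 0, 1], "turn": 0},
    {"xyz": [0, 0, 0], "turn": 0},
  ],
)

```text
time: 28.22
tool_pos: [0.5651, 0.0397, 0.0522]
tool_rot: [-3.141, -0.0, 0.121]
contact_force: [0.2, -0.1, -0.2]
opening: 0.0392
```

>>> apply_moves(
  rows=[
    {"xyz": [1, 0, 1], "turn": 0},
    {"xyz": [1, 0, 1], "turn": 0},
    {"xyz": [0, 0, 0], "turn": 0},
  ],
)

```text
time: 28.6
tool_pos: [0.5667, 0.0399, 0.0505]
tool_rot: [-3.142, 0.001, 0.121]
contact_force: [-2.7, -0.6, 3.4]
opening: 0.0398
```

>>> apply_moves(
  rows=[
    {"xyz": [0.5, 0, 0.5], "turn": 0},
    {"xyz": [0.5, 0, 0.5], "turn": 0},
    {"xyz": [0, 0, 0], "turn": 0},
  ],
)

```text
time: 28.98
tool_pos: [0.567, 0.0399, 0.0501]
tool_rot: [-3.142, 0.002, 0.121]
contact_force: [-6.6, -1.3, 11.4]
opening: 0.0393
```

>>> apply_moves(
  rows=[
    {"xyz": [0.7, 0, 0.2], "turn": 0},
    {"xyz": [0.7, 0, 0.2], "turn": 0},
    {"xyz": [0, 0, 0], "turn": 0},
  ],
)

```text
time: 29.35
tool_pos: [0.5672, 0.04, 0.0499]
tool_rot: [-3.142, 0.004, 0.121]
contact_force: [-11.8, -1.8, 16.7]
opening: 0.0397
```

>>> apply_moves(
  rows=[
    {"xyz": [0.8, 0, 0], "turn": 0},
    {"xyz": [0.8, 0, 0], "turn": 0},
    {"xyz": [0.8, 0, 0], "turn": 0},
    {"xyz": [0, 0, 0], "turn": 0},
    {"xyz": [0, 0, 0], "turn": 0},
  ],
)

```text
time: 29.98
tool_pos: [0.5674, 0.04, 0.0498]
tool_rot: [-3.141, 0.009, 0.121]
contact_force: [-17.4, -2.4, 21.7]
opening: 0.0396
```

>>> apply_moves(
  rows=[
    {"xyz": [0.9, 0, -0.1], "turn": 0},
    {"xyz": [0.9, 0, -0.1], "turn": 0},
    {"xyz": [0.9, 0, -0.1], "turn": 0},
    {"xyz": [0.9, 0, -0.1], "turn": 0},
    {"xyz": [0, 0, 0], "turn": 0},
    {"xyz": [0, 0, 0], "turn": 0},
  ],
)

```text
time: 30.72
tool_pos: [0.5677, 0.0401, 0.0498]
tool_rot: [-3.141, 0.017, 0.122]
contact_force: [-27.2, -5.9, 26.5]
opening: 0.0397
```

Run:
```python
from h import *; from cell import robot
s,c=wristcam(robot); a=c["frame"]
for i in range(4):
    robot.read_camera("side"); o=robot.observe(); print(o["time"],o["contact_force"],o["tool_pos"])
s2=robot.read_camera("scene")["frame"]
b=np.hstack([cv2.resize(a,(400,300)),cv2.resize(s2[60:262,220:400],(400,300))])
cv2.imwrite("pics/end.png",b)
```

```text
30.825 [-27.76315519  -5.63906544  27.67085704] [0.56778582 0.04008148 0.04979024]
30.875 [-27.98286849  -5.38436613  27.14842754] [0.56775181 0.04009619 0.04977342]
30.925 [-27.69547254  -5.37299436  27.44079391] [0.56773545 0.04009195 0.04975068]
30.975 [-27.27630053  -5.29514383  27.19856812] [0.56776312 0.04009439 0.04978499]
```

View pics/end.png

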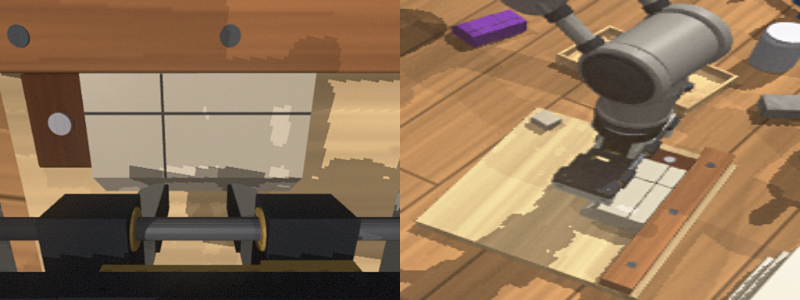

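The stone is flush with the fence (seam at row 72) and against the stop (column ~87), with both fingers on the bevel. The push is steady at about 28 N toward the fence and 27 N down, so I'm handing in.

```bash
python3 -c "
from cell import robot
print(robot.hand_in()); o=robot.observe(); print(o['time'],o['contact_force'])"
```

```text
the job is handed in; nothing more can be done
None
the job is handed in; nothing more can be done
```

I laid the chisel in the tray, slid the stone home, and handed the job in at about 31 s while still pushing on the bevel. `hand_in()` gave no verdict, so the results below are my own last checks.

- **Chisel:** I lowered it until it touched the tray floor, then let go. The picture after release showed it flat near the middle of the tray. The arm partly hid the tray in the last picture, so I did not see the chisel again after that.
- **Stone:** It went first to the fence, then along it to the stop; at each, the force rose while the tool stood still. The close wrist picture showed the long side flush and the end tight against the stop.
- **Final push:** Two fingers pressed on the bevel with a steady force of about 28 N towards the fence and 27 N down. Even with the highest friction given, that leaves over 10 N on the fence. I worked that out from the wrist force, as I could not measure the fence and board forces directly.
- **Bystanders:** The ones in view in the last pictures looked unmoved, and I felt no stray contact.
- **Disagreements:** My first rough chisel position from the scene camera was 6–10 mm off the wrist camera's. I used the wrist reading, and a closer look and the grasp confirmed it. The stop also came about 3 mm further along than the picture suggested, so I went by the contact force there.

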